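# Line up salvaged capacitors by height for testing

## Task

Get the four salvaged capacitors ready for testing: stand each one upright, pins up, centred on its own mark on the aluminium strip, in order of height, with the tallest next to the meter and the shortest at the far end of the row.

Things in the scene. Friction and masses are not known exactly. Their poses are not given: they have to be found in the camera images.
- cap_c_center (a point): the tallest of the four loose dark grey can capacitors: an upright cylinder 30 mm in diameter and 74 mm tall (can only), flat underneath, with a brown top that carries two small steel pins 6 mm high, and a light stripe down one side. The point is the centre of the can, 37 mm above its underside; z points up towards the pins. It starts standing on the bench, pins up. About 73 g.
- cap_a_center (a point): the second tallest of the four loose dark grey can capacitors: an upright cylinder 25 mm in diameter and 61 mm tall (can only), flat underneath, with a brown top that carries two small steel pins 6 mm high, and a light stripe down one side. The point is the centre of the can, 30.5 mm above its underside; z points up towards the pins. It starts standing on the bench, pins up. About 42 g.
- cap_d_center (a point): the third tallest of the four loose dark grey can capacitors: an upright cylinder 35 mm in diameter and 48 mm tall (can only), flat underneath, with a brown top that carries two small steel pins 6 mm high, and a light stripe down one side. The point is the centre of the can, 24 mm above its underside; z points up towards the pins. It starts standing on the bench, pins up. About 65 g.
- cap_b_center (a point): the shortest of the four loose dark grey can capacitors: an upright cylinder 30 mm in diameter and 35 mm tall (can only), flat underneath, with a brown top that carries two small steel pins 6 mm high, and a light stripe down one side. The point is the centre of the can, 17.5 mm above its underside; z points up towards the pins. It starts standing on the bench, pins up. About 35 g.
- mark_a: one of the four equal flat marks (white disc 40 mm in diameter with a dark rim, 46 mm overall, and a dark centre dot) in a straight row, 80 mm apart, on top of the low aluminium strip (62 x 320 x 6 mm, fixed). Origin at the mark's centre on the strip's top face, 6 mm above the bench; y runs along the strip. The letter says nothing of its place in the row: the marks change places from start to start.
- mark_b: one of the four equal flat marks (white disc 40 mm in diameter with a dark rim, 46 mm overall, and a dark centre dot) in a straight row, 80 mm apart, on top of the low aluminium strip (62 x 320 x 6 mm, fixed). Origin at the mark's centre on the strip's top face, 6 mm above the bench; y runs along the strip. The letter says nothing of its place in the row: the marks change places from start to start.
- mark_c: one of the four equal flat marks (white disc 40 mm in diameter with a dark rim, 46 mm overall, and a dark centre dot) in a straight row, 80 mm apart, on top of the low aluminium strip (62 x 320 x 6 mm, fixed). Origin at the mark's centre on the strip's top face, 6 mm above the bench; y runs along the strip. The letter says nothing of its place in the row: the marks change places from start to start.
- mark_d: one of the four equal flat marks (white disc 40 mm in diameter with a dark rim, 46 mm overall, and a dark centre dot) in a straight row, 80 mm apart, on top of the low aluminium strip (62 x 320 x 6 mm, fixed). Origin at the mark's centre on the strip's top face, 6 mm above the bench; y runs along the strip. The letter says nothing of its place in the row: the marks change places from start to start.
- meter_center (a point): the hand-held component meter: a fixed flat grey box 76 x 130 x 30 mm with a dark face, pale display and selector dial, lying in line with the row of marks just past one end of the strip, long side along the row; either end, it changes from start to start (a solder reel, 60 mm across and 46 mm high, stands past the other end). The point is the centre of the box; the nearest mark is 110 mm from it, the next ones 190, 270 and 350 mm.
Things that resemble listed ones, but are neither listed nor needed, are in the scene too. Leave any red look-alike of the part that bears cap_b_center alone.

How it is judged:
At the end, for the whole second after the job is handed in: Each capacitor stands upright (within 0.1 rad) and at rest, pins up, its centre within 12 mm (seen from above) of the centre of a mark; counted from the meter the row reads tallest (74 mm), 61 mm, 48 mm, 35 mm (their distances from the meter's centre within 30 mm of 110, 190, 270 and 350 mm) ((horizontal distance between cap_c_center and mark_a below 0.012 m or horizontal distance between cap_c_center and mark_b below 0.012 m or horizontal distance between cap_c_center and mark_c below 0.012 m or horizontal distance between cap_c_center and mark_d below 0.012 m) and horizontal distance between cap_c_center and meter_center between 0.08 and 0.14 m and angle between each of cap_c_center, cap_a_center, cap_d_center, cap_b_center's own z axis and vertical below 0.1 rad and linear speed of each of cap_c, cap_a, cap_d, cap_b below 0.02 m/s and (horizontal distance between cap_a_center and mark_a below 0.012 m or horizontal distance between cap_a_center and mark_b below 0.012 m or horizontal distance between cap_a_center and mark_c below 0.012 m or horizontal distance between cap_a_center and mark_d below 0.012 m) and horizontal distance between cap_a_center and meter_center between 0.16 and 0.22 m and (horizontal distance between cap_d_center and mark_a below 0.012 m or horizontal distance between cap_d_center and mark_b below 0.012 m or horizontal distance between cap_d_center and mark_c below 0.012 m or horizontal distance between cap_d_center and mark_d below 0.012 m) and horizontal distance between cap_d_center and meter_center between 0.24 and 0.3 m and (horizontal distance between cap_b_center and mark_a below 0.012 m or horizontal distance between cap_b_center and mark_b below 0.012 m or horizontal distance between cap_b_center and mark_c below 0.012 m or horizontal distance between cap_b_center and mark_d below 0.012 m) and horizontal distance between cap_b_center and meter_center between 0.32 and 0.38 m); the robot touches nothing.
It also fails if it takes over 104 s, if anything falls off the work surface, if the arm or the gripper's body presses on something with over 40 N, if the wrist force passes 120 N, or if a joint passes its speed limit or range.

## Robot

A 7-joint arm with a two-finger parallel gripper is mounted at the origin on the work surface. World frame = base frame: x ahead of the robot, y to its left, z up, the work surface at z = 0. Lengths are in m, angles in rad, forces in N, time in s.
With the tool pointing down it reaches from about 0.4 to 0.85 m from the base axis. Payload 10.4 kg.
Tool frame: the origin (TCP) lies at the very end of the fingers, on their centre line; the grasp point (between the pads) lies 19 mm behind it; z points along the fingers, y is the direction in which the jaws open and shut (so a half turn about z gives the same grasp; the last joint's range is limited). The gripper opens to 87 mm and grips with 3 to 60 N. Pads are 19 mm wide; open, the fingers measure 117 mm over their backs; the gripper's body (75 mm by 190 mm) begins 51 mm behind the grasp point.
Start: joints at [1.319, 0.332, -0.065, 1.46, 0.022, 1.35, -0.088], TCP at [0.142, -0.609, 0.223] pointing down, gripper open.
Joint ranges: [-2.6, 2.6], [-0.5, 2.12], [-1.47, 1.34], [0.16, 2.42], [-1.27, 4.41], [0.06, 2.06], [-2.6, 2.6]. Speed limits (rad/s): [2.22, 2.22, 2.79, 2.79, 3.14, 3.14, 3.14].

## Interface

Orientations are given as a unit quaternion [x, y, z, w].
In Python, from bench import read_state, imaging, r gives the robot as it stands. The module is installed in compiled form; this text tells all that it offers.
- The arm moves only by the tool move_arm, never from a script. Its argument "series" is a list of rows, each a list of 4 numbers: the shift along the tool's x, y, z in m, then the turn about the tool's z in rad. In form: [[x, y, z, roll], ...]. A call has 1 to 20 rows; each row is the pose to reach, as a shift and turn from the pose commanded when the call began, along the tool's axes at that moment; what a row does not reach only later rows make up. A row lasts 1/10 s, in which the tool goes at most 50 mm and 8.59 degrees, less where a joint would pass 70% of its speed; a pose out of reach is approached as far as the arm can. A call with a gripper value outside its range is refused whole. "claw" is the gripper's target within -1 to 1 (fully open at 1, half-way at 0, shut at -1), set as the call begins (left out, the last holds). The fingers move at their own pace and stop on an object; "newtons" is the grip in N (left out, the last holds). Time passes only in rows, so rows that repeat a pose let the fingers close. It gives the time, the measured TCP pose, the force and the opening at its end, in the units of the state.
- read_state(): the state, without advancing time (a new reading comes with each control period).
- imaging.camera(name): name is "scene" or "top" or "wrist"; returns (picture, depth): 384x512x3 uint8, red, green, blue; 384x512 float32, m along the optical axis (not along the pixel's ray), 0 where there is no reading.
- imaging.get_calibration(name): a dict with "camera_matrix" (3x3 intrinsics, pixels), "k1" (the pictures are not rectified: a ray, as slopes to the right and down, at radius r is drawn at 1 + k1 r^2 times it, then the intrinsics apply), "R" (3x3) and "t" (3): a world point X has camera coordinates R X + t. Camera axes: x right, y down, z forward; pixel columns grow to the right and rows downward; lengths in m; the calibration is good to about 2 mm. A picture is of the moment at which its call begins: read the wrist's pose just before it. get_calibration takes no time and is no camera call; for the wrist camera it gives the pose at the moment of the call.
- r.close_job(): hands the job in, once; it reports no verdict.
The state is a dict: "time": time; "joint_positions": joint angles; "joint_vel": joint speeds; "joint_torque": joint torques, N m; "ee_pos": TCP position; "eef_rot": TCP orientation; "ft_force": force on the tool from outside, world axes, zero at the start; "torque": the same for the moment, N m; "width": finger opening in m.
Only numpy, scipy, OpenCV 4.12 (cv2) and the standard library are available. Lean on these libraries where they do the work, as an engineer would, in place of code of your own. Each camera call takes 0.05 s, during which the arm holds its last target.

## Working session

There is one attempt and no reset: what is moved stays moved. The work goes in short steps, Python scripts to look and compute and a tool call to move; the robot and the scene stay as the last step left them, time stands still between calls to the robot, and variables do not carry over. Pictures are saved under pics/ and viewed, and the job is handed in when it is done.

Besides the shell and the picture viewer there is one more tool, called after ">>>" by a JSON object that holds its "api" and its "payload". move_arm: Moves the arm, as the interface text tells. Its arguments: {"type":"object","properties":{"series":{"type":"array","items":{"type":"array","items":{"type":"number"}}},"claw":{"type":"number"},"newtons":{"type":"number"}},"required":["series"]}

```bash
mkdir -p pics
python3 - <<'E'
from bench import read_state, imaging, r
import cv2,numpy as np
s=read_state();print(s)
for n in("top","scene"):
    p,d=imaging.camera(n);c=imaging.get_calibration(n);print(n,c)
    np.savez(f"pics/{n}0.npz",p=p,d=d,K=c["camera_matrix"],k1=c["k1"],R=c["R"],t=c["t"])
    cv2.imwrite(f"pics/{n}0.png",cv2.resize(p[:,:,::-1],(800,600)))
E
```

```text
{'time': 0.0, 'joint_positions': array([ 1.31940148,  0.33289659, -0.06470309,  1.46094461,  0.02160854,
        1.34988659, -0.08848841]), 'joint_vel': array([-0.00119367, -0.00011437, -0.00020567,  0.00317612, -0.00074834,
        0.0004626 , -0.00285992]), 'joint_torque': array([ 1.28849742e-04, -6.23247600e+01,  2.50343385e-02, -3.89910328e+01,
       -6.12809812e-02,  3.97015933e-02,  2.00773552e-04]), 'ee_pos': array([ 0.14165827, -0.6083384 ,  0.22173693]), 'eef_rot': array([ 9.93461353e-01,  1.14166646e-01, -1.18412022e-04, -7.09830119e-04]), 'ft_force': array([-0.84017311, -0.15148451,  0.25306581]), 'torque': array([-0.00448323,  0.00927175,  0.03800529]), 'width': 0.08688862856221016}
top {'camera_matrix': array([[477.61729269,   0.        , 259.11009181],
       [  0.        , 477.61729269, 181.07625674],
       [  0.        ,   0.        ,   1.        ]]), 'k1': -0.06978833094177336, 'R': array([[-0.02773685, -0.99910569,  0.03191361],
       [-0.9863076 ,  0.02216156, -0.16342026],
       [ 0.16256686, -0.0360094 , -0.98604023]]), 't': array([-0.00777513,  0.51787113,  0.91463286])}
scene {'camera_matrix': array([[488.70951706,   0.        , 253.93028664],
       [  0.        , 488.70951706, 185.5832606 ],
       [  0.        ,   0.        ,   1.        ]]), 'k1': -0.0989711464550328, 'R': array([[ 2.79282533e-01,  9.60208564e-01, -8.83736318e-04],
       [ 5.42306563e-01, -1.58492565e-01, -8.25096175e-01],
       [-7.92404479e-01,  2.29955694e-01, -5.64991611e-01]]), 't': array([-0.14456669, -0.24015145,  1.40953638])}
```

View pics/top0.png

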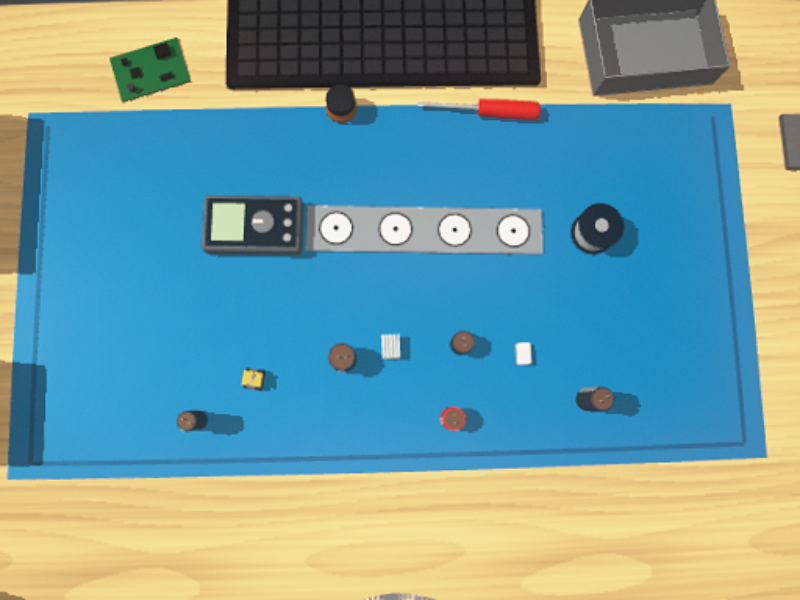

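View pics/scene0.png

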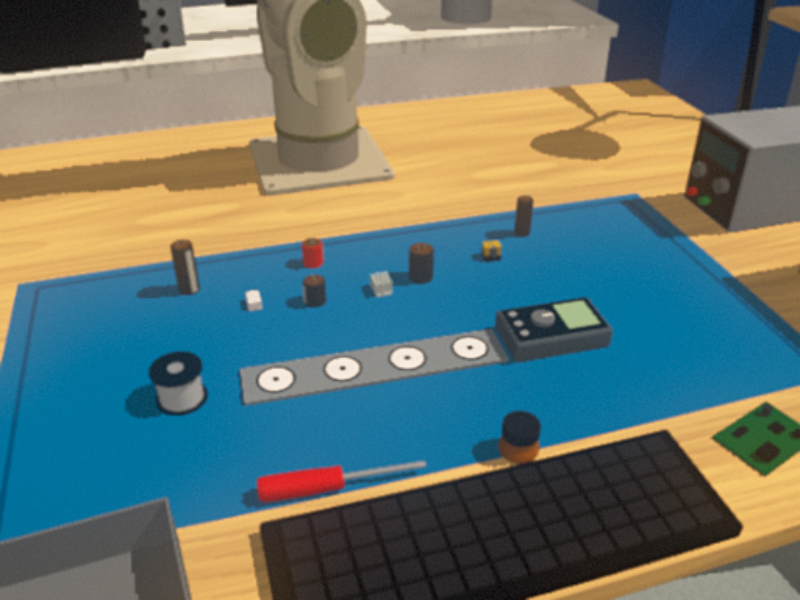

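```bash
cat > h.py <<'E'
import numpy as np,cv2
def load(f):
    z=np.load(f);return {k:z[k] for k in z.files}
def ray(z,u,v):
    K=z["K"];k1=float(z["k1"])
    # distorted = undist*(1+k1 r^2)
    p=cv2.undistortPoints(np.array([[[u,v]]],float),K,np.array([k1,0,0,0,0]))[0,0]
    d=z["R"].T@np.array([p[0],p[1],1.]);o=-z["R"].T@z["t"];return o,d
def atz(z,u,v,h):
    o,d=ray(z,u,v);return o+d*(h-o[2])/d[2]
def cloud(z):
    h,w=z["d"].shape;u,v=np.meshgrid(np.arange(w),np.arange(h))
    p=cv2.undistortPoints(np.stack([u,v],-1).reshape(-1,1,2).astype(float),z["K"],np.array([float(z["k1"]),0,0,0,0]))[:,0]
    d=z["d"].reshape(-1);X=np.c_[p*d[:,None],d];X=(X-z["t"])@z["R"]
    X[d==0]=np.nan
    return X.reshape(h,w,3)
E
python3 - <<'E'
from h import *
z=load("pics/top0.npz");X=cloud(z)
s=512/800
for n,(u,v) in dict(a=(188,421),d=(342,357),b=(462,343),red=(453,418),c=(601,399)).items():
    u=u*s;v=v*s
    sub=X[int(v)-22:int(v)+22,int(u)-22:int(u)+22].reshape(-1,3)
    zc=X[int(round(v))-1:int(round(v))+2,int(round(u))-1:int(round(u))+2,2]
    top=np.nanmedian(zc); m=abs(sub[:,2]-top)<.008
    P=sub[m];mn,mx=P.min(0),P.max(0)
    print(n,"top",top.round(4),"ctr",((mn+mx)/2)[:2].round(4),"mean",P.mean(0)[:2].round(4),"size",(mx-mn)[:2].round(4))
g=cv2.cvtColor(z["p"],cv2.COLOR_RGB2GRAY)
for n,(u,v) in zip("1234",((336,228),(396,229),(455,230),(514,231))):
    u*=s;v*=s
    w=np.zeros_like(g);w[int(v)-18:int(v)+18,int(u)-18:int(u)+18]=1
    m=((z["p"].min(2)>185)&(w>0)).astype(np.uint8)
    cs,_=cv2.findContours(m,cv2.RETR_EXTERNAL,cv2.CHAIN_APPROX_NONE);c=max(cs,key=cv2.contourArea)
    e=cv2.fitEllipse(c);p=atz(z,*e[0],.006);print(n,e,p.round(4),X[int(e[0][1])+4,int(e[0][0])])
for q in((301,195),(301,252),(205,197),(204,252)):print("meter",atz(z,q[0]*s,q[1]*s,.03).round(4))
for q in((312,206),(542,210),(542,254),(313,250)):print("strip",atz(z,q[0]*s,q[1]*s,.006).round(4))
for n,(u,v) in dict(white=(524,354),cube=(391,347),yel=(253,379)).items():print(n,X[int(v*s),int(u*s)].round(4))
E
```

```text
a top 0.0629 ctr [0.3498 0.2511] mean [0.3503 0.2506] size [0.0246 0.0254]
d top 0.0483 ctr [0.4253 0.0616] mean [0.4249 0.0611] size [0.0316 0.0334]
b top 0.0361 ctr [ 0.4402 -0.0942] mean [ 0.4401 -0.0936] size [0.0282 0.0302]
red top 0.0355 ctr [ 0.3457 -0.0785] mean [ 0.3454 -0.0775] size [0.0276 0.03  ]
c top 0.0762 ctr [ 0.3643 -0.257 ] mean [ 0.364  -0.2567] size [0.0289 0.0288]
1 ((214.79678344726562, 145.515869140625), (17.546104431152344, 18.189210891723633), 95.46082305908203) [0.6015 0.069  0.006 ] [0.59477296 0.07098976 0.00272808]
2 ((252.75674438476562, 146.1649627685547), (17.771806716918945, 18.27867317199707), 129.15667724609375) [ 0.5984 -0.0108  0.006 ] [ 0.59026148 -0.00900393  0.00565902]
3 ((290.515869140625, 146.6373748779297), (17.38319969177246, 18.415769577026367), 110.68417358398438) [ 0.5958 -0.0906  0.006 ] [ 0.58786938 -0.08887533  0.009039  ]
4 ((328.11334228515625, 147.3916015625), (17.27210235595703, 18.100887298583984), 107.88334655761719) [ 0.5927 -0.1705  0.006 ] [ 0.58517097 -0.17014894  0.00454289]
meter [0.6406 0.1129 0.03  ]
meter [0.5636 0.1132 0.03  ]
meter [0.6406 0.2398 0.03  ]
meter [0.5664 0.2397 0.03  ]
strip [0.6319 0.1006 0.006 ]
strip [ 0.6204 -0.2125  0.006 ]
strip [ 0.5591 -0.2088  0.006 ]
strip [0.571  0.0997 0.006 ]
white [ 0.4253 -0.1743  0.0167]
cube [ 0.4376 -0.0008  0.0222]
yel [0.4019 0.1787 0.0192]
```

Run:
```python
from h import *
z=load("pics/top0.npz");p=z["p"][200:290,95:415,::-1]
cv2.imwrite("pics/crop.png",cv2.resize(p,(800,225),interpolation=cv2.INTER_CUBIC))
```

```text
(no output)
```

View pics/crop.png

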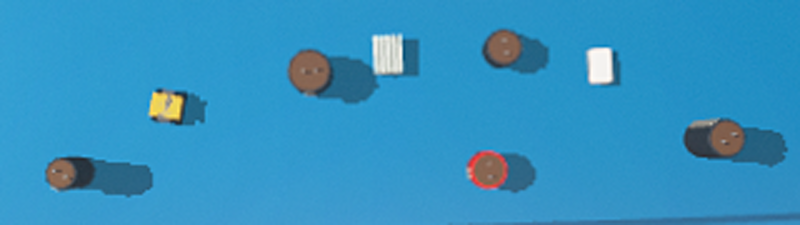

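Standing dark cans with brown tops (800-px top view): 61 mm cap_a at (188,421), 48 mm cap_d at (342,357), 35 mm cap_b at (462,343) and 74 mm cap_c at (601,399). The look-alike is the red-sided can at (453,418). The crop shows its red rim clearly, so I leave it alone. Measured top heights and diameters agree with the description. The meter is at the +y end, so counted from it the marks take c, a, d, b.

```bash
cat > go.py <<'E'
import sys,numpy as np
from bench import read_state
from scipy.spatial.transform import Rotation as R
s=read_state();M=R.from_quat(s["eef_rot"]).as_matrix()
t=np.array([float(a) for a in sys.argv[1:4]])
yaw=np.degrees(np.arctan2(M[1,0],M[0,0]))
print("t",s["time"],"pos",s["ee_pos"].round(4),"w",s["width"],"yawx",yaw.round(2),"shift",(M.T@(t-s["ee_pos"])).round(4),"roll for 90:",np.radians(yaw-90).round(4))
E
python3 go.py .364 -.257 .16
```

```text
t 0.1 pos [ 0.1417 -0.6084  0.2218] w 0.08704565281392615 yawx 13.11 shift [ 0.2962 -0.2917  0.0622] roll for 90: -1.342
```

>>> {"api": "move_arm", "payload": {"series": [[0.012, -0.012, 0.003, -0.06], [0.04, -0.04, 0.01, -0.18], [0.07, -0.07, 0.016, -0.31], [0.1, -0.1, 0.022, -0.44], [0.13, -0.13, 0.028, -0.57], [0.16, -0.16, 0.034, -0.7], [0.19, -0.19, 0.04, -0.83], [0.22, -0.22, 0.046, -0.96], [0.25, -0.247, 0.052, -1.09], [0.275, -0.27, 0.058, -1.21], [0.29, -0.285, 0.062, -1.3], [0.296, -0.292, 0.062, -1.342], [0.296, -0.292, 0.062, -1.342], [0.296, -0.292, 0.062, -1.342]], "claw": 1, "newtons": 15}}

```text
time: 1.5
ee_pos: [0.3633, -0.2583, 0.1607]
eef_rot: [0.708, 0.706, -0.0, 0.0]
ft_force: [-0.1, -0.7, -0.5]
width: 0.0869
```

```bash
cat > wr.py <<'E'
import sys,numpy as np
from bench import read_state, imaging
from h import *
n=sys.argv[1]
c=imaging.get_calibration("wrist");s=read_state();p,d=imaging.camera("wrist")
np.savez(f"pics/{n}.npz",p=p,d=d,K=c["camera_matrix"],k1=c["k1"],R=c["R"],t=c["t"])
cv2.imwrite(f"pics/{n}.png",p[:,:,::-1]);print(s["time"],s["ee_pos"],s["joint_positions"].round(2),"cam",-c["R"].T@c["t"])
E
python3 wr.py w1; python3 go.py .364 -.257 .16
```

```text
1.5 [ 0.36325    -0.25827767  0.16067647] [ 1.    0.01 -0.48  1.97  0.    1.16  0.51] cam [ 0.36463961 -0.18722214  0.32406048]
t 1.55 pos [ 0.3631 -0.2585  0.1607] w 0.0868502813427747 yawx 89.79 shift [0.0015 0.0008 0.0007] roll for 90: -0.0037
```

View pics/w1.png

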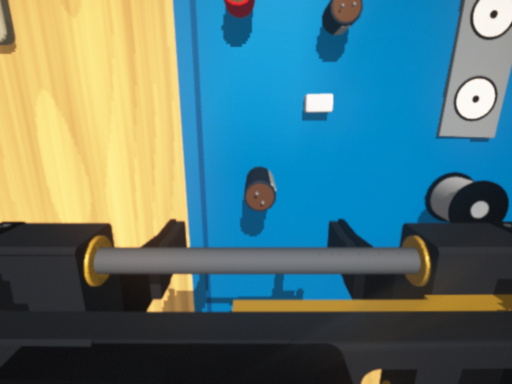

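Run:
```python
from h import *
z=load("pics/w1.npz");X=cloud(z)
for n,(u,v),h in (("c",(260,195),.074),("b",(346,10),.035),):
    P=X[v-20 if v>20 else 0:v+20,u-20:u+20].reshape(-1,3);P=P[abs(P[:,2]-h)<.006]
    print(n,((P.min(0)+P.max(0))/2).round(4),np.ptp(P,axis=0).round(4))
for q in((476,99),(493,15)):print(atz(z,*q,.006).round(4))
```

```text
c [ 0.3671 -0.2586  0.0736] [0.0284 0.0289 0.011 ]
b [ 0.4444 -0.099   0.035 ] [0.0289 0.0213 0.0117]
[ 0.5986 -0.1718  0.006 ]
[ 0.6006 -0.0918  0.006 ]
```

Wrist view: cap_c's top is at (260,195), centred between the open jaws, and agrees with the top view within about 3 mm. I descend on it.

>>> {"api": "move_arm", "payload": {"series": [[0.001, 0.002, 0.03, 0], [0.001, 0.002, 0.07, 0], [0.001, 0.002, 0.105, 0], [0.001, 0.002, 0.122, 0], [0.001, 0.002, 0.128, 0], [0.001, 0.002, 0.128, 0]]}}

```text
time: 2.15
ee_pos: [0.3653, -0.2568, 0.0323]
eef_rot: [0.708, 0.706, -0.0, -0.0]
ft_force: [-1.4, 1.4, -0.4]
width: 0.0871
```

>>> {"api": "move_arm", "payload": {"series": [[0, 0, 0, 0], [0, 0, 0, 0], [0, 0, 0, 0], [0, 0, 0, 0], [0, 0, 0, 0], [0, 0, 0, 0], [0, 0, 0, 0], [0, 0, 0, 0]], "claw": -1, "newtons": 15}}

```text
time: 2.95
ee_pos: [0.3658, -0.2562, 0.0326]
eef_rot: [0.707, 0.707, -0.0, 0.0]
ft_force: [-0.1, 0.3, 0.0]
width: 0.0309
```

```bash
python3 go.py .598 .069 .15
```

```text
t 2.95 pos [ 0.3658 -0.2562  0.0326] w 0.030909486645386237 yawx 90.0 shift [ 0.3252  0.2322 -0.1175] roll for 90: 0.0001
```

>>> {"api": "move_arm", "payload": {"series": [[0, 0, -0.015, 0], [0, 0, -0.05, 0], [0, 0, -0.09, 0], [0.01, 0.008, -0.112, 0], [0.035, 0.03, -0.117, 0], [0.065, 0.058, -0.117, 0], [0.1, 0.09, -0.117, 0], [0.135, 0.122, -0.117, 0], [0.168, 0.155, -0.117, 0], [0.2, 0.187, -0.117, 0], [0.225, 0.212, -0.117, 0], [0.24, 0.226, -0.117, 0], [0.246, 0.231, -0.117, 0], [0.246, 0.231, -0.117, 0], [0.246, 0.231, -0.117, 0]]}}

```text
time: 4.45
ee_pos: [0.5962, -0.0115, 0.1493]
eef_rot: [0.707, 0.707, -0.001, 0.0]
ft_force: [-0.2, 0.0, -0.6]
width: 0.0297
```

```bash
python3 wr.py w2; python3 go.py .598 .069 .15
```

```text
4.45 [ 0.59620648 -0.01146106  0.14932287] [ 0.49  0.4  -0.69  1.6   0.27  1.23 -0.25] cam [0.59755931 0.05969583 0.31266343]
t 4.5 pos [ 0.5962 -0.0118  0.1495] w 0.030056511469619254 yawx 89.9 shift [ 0.0808  0.0016 -0.0006] roll for 90: -0.0017
```

View pics/w2.png

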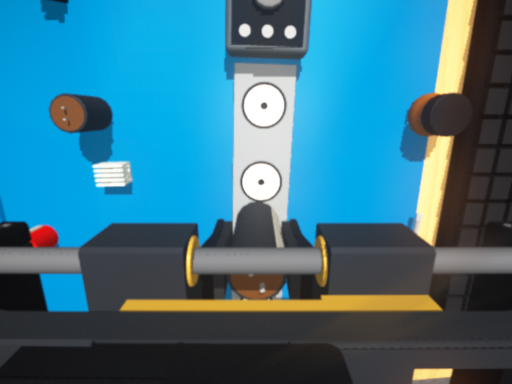

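Run:
```python
from h import *
z=load("pics/w2.npz")
for u,v in((264,105),(261,182)):
    w=np.zeros(z["d"].shape,bool);w[v-28:v+28,u-28:u+28]=1
    m=((z["p"].min(2)>225)&w).astype(np.uint8)
    c=max(cv2.findContours(m,cv2.RETR_EXTERNAL,cv2.CHAIN_APPROX_NONE)[0],key=cv2.contourArea)
    e=cv2.fitEllipse(c);print(e,atz(z,*e[0],.006).round(4))
```

```text
((263.66876220703125, 104.91743469238281), (38.236534118652344, 40.2337532043457), 5.4781084060668945) [0.6048 0.069  0.006 ]
((260.5807800292969, 181.2535400390625), (34.98568344116211, 35.53253173828125), 90.21067810058594) [ 0.6017 -0.0114  0.006 ]
```

>>> {"api": "move_arm", "payload": {"series": [[0.01, 0.001, 0, 0], [0.035, 0.003, 0.0, 0], [0.062, 0.005, 0.0, 0], [0.077, 0.007, 0.005, 0], [0.082, 0.007, 0.02, 0], [0.082, 0.007, 0.045, 0], [0.082, 0.007, 0.07, 0], [0.082, 0.007, 0.09, 0], [0.082, 0.007, 0.1, 0], [0.082, 0.007, 0.105, 0], [0.082, 0.007, 0.109, 0], [0.082, 0.007, 0.11, 0], [0.082, 0.007, 0.11, 0], [0.082, 0.007, 0.11, 0]]}}

```text
time: 5.9
ee_pos: [0.6043, 0.0719, 0.0402]
eef_rot: [0.707, 0.707, 0.0, 0.0]
ft_force: [0.7, 0.7, -0.9]
width: 0.0294
```

```bash
python3 go.py .6035 .070 .039; python3 -c "
from bench import read_state;print(read_state()['ft_force'])"
```

```text
t 5.9 pos [0.6043 0.0719 0.0402] w 0.02942606354840766 yawx 90.0 shift [-0.0019 -0.0008  0.0012] roll for 90: 0.0
[ 0.73589611  0.69126682 -0.92466717]
```

>>> {"api": "move_arm", "payload": {"series": [[-0.001, -0.001, 0.0, 0], [-0.002, -0.001, 0.001, 0], [-0.002, -0.001, 0.002, 0], [-0.002, -0.001, 0.002, 0]]}}

```text
time: 6.3
ee_pos: [0.6031, 0.0697, 0.0387]
eef_rot: [0.707, 0.707, 0.0, 0.0]
ft_force: [-4.8, -0.6, 10.7]
width: 0.0295
```

>>> {"api": "move_arm", "payload": {"series": [[0, 0, 0, 0], [0, 0, 0, 0], [0, 0, 0, 0], [0, 0, 0, 0], [0, 0, 0, 0], [0, 0, -0.02, 0], [0, 0, -0.06, 0], [0, 0, -0.1, 0], [0, 0, -0.115, 0], [0, 0, -0.115, 0]], "claw": 1}}

```text
time: 7.3
ee_pos: [0.6042, 0.0701, 0.1551]
eef_rot: [0.707, 0.707, 0.002, 0.002]
ft_force: [1.0, 0.6, -1.0]
width: 0.0867
```

```bash
python3 go.py .352 .252 .155
python3 - <<'E'
from bench import imaging
from h import *
p,d=imaging.camera("top");cv2.imwrite("pics/top1.png",p[80:300,80:420,::-1])
E
```

```text
t 7.3 pos [0.6042 0.0701 0.1551] w 0.08665552736743748 yawx 89.99 shift [ 0.1819 -0.2522 -0.001 ] roll for 90: -0.0001
```

View pics/top1.png

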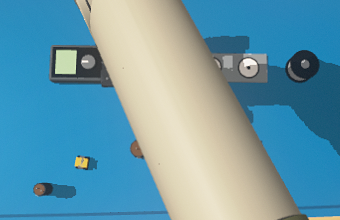

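>>> {"api": "move_arm", "payload": {"series": [[0.006, -0.01, 0, 0], [0.022, -0.033, 0, 0], [0.043, -0.062, 0, 0], [0.065, -0.092, 0, 0], [0.088, -0.122, 0, 0], [0.11, -0.152, 0, 0], [0.132, -0.182, 0, 0], [0.152, -0.21, 0, 0], [0.168, -0.233, 0, 0], [0.178, -0.247, 0, 0], [0.182, -0.252, 0, 0], [0.182, -0.252, 0, 0], [0.182, -0.252, 0, 0]]}}

```text
time: 8.65
ee_pos: [0.3516, 0.251, 0.1523]
eef_rot: [0.708, 0.707, -0.0, -0.0]
ft_force: [0.1, -0.0, -0.6]
width: 0.0872
```

```bash
python3 wr.py w3; python3 go.py .352 .252 .03
python3 - <<'E'
from h import *
z=load("pics/w3.npz");X=cloud(z)
m=abs(X[:,:,2]-.062)<.007
n,l,st,_=cv2.connectedComponentsWithStats(m.astype(np.uint8))
for i in range(1,n):
    if st[i,4]>100:
        P=X[l==i];print(st[i],((P.min(0)+P.max(0))/2).round(4),np.ptp(P,axis=0).round(4))
E
```

```text
8.65 [0.35160962 0.25098703 0.15228206] [ 0.25  0.01 -0.96  1.99  0.01  1.15 -0.71] cam [0.35292316 0.32202092 0.31568687]
t 8.7 pos [0.3517 0.251  0.1523] w 0.08713842751137635 yawx 89.9 shift [0.001  0.0004 0.1223] roll for 90: -0.0018
[244 181  27  27 570] [0.3531 0.2508 0.0621] [0.0242 0.0241 0.0135]
```

View pics/w3.png

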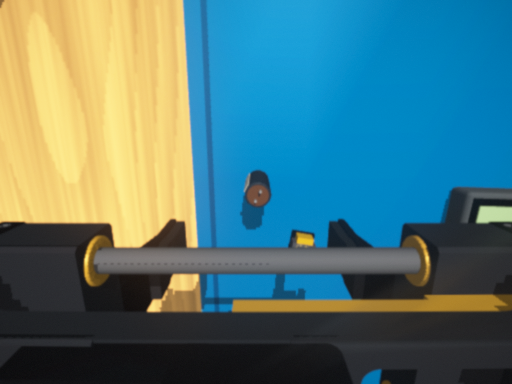

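Wrist view: cap_a's top is at (258,191), centred between the jaws. The yellow part at (303,240) is clear of the finger path.

>>> {"api": "move_arm", "payload": {"series": [[0, 0.001, 0.03, 0], [0, 0.001, 0.07, 0], [0, 0.001, 0.105, 0], [0, 0.001, 0.12, 0], [0, 0.001, 0.126, 0], [0, 0.001, 0.126, 0]]}}

```text
time: 9.3
ee_pos: [0.3519, 0.2515, 0.0261]
eef_rot: [0.707, 0.707, -0.001, -0.001]
ft_force: [-0.9, -0.1, 1.5]
width: 0.0872
```

>>> {"api": "move_arm", "payload": {"series": [[0, 0, 0, 0], [0, 0, 0, 0], [0, 0, 0, 0], [0, 0, 0, 0], [0, 0, 0, 0], [0, 0, 0, 0], [0, 0, 0, 0], [0, 0, 0, 0], [0, 0, 0, 0]], "claw": -1}}

```text
time: 10.2
ee_pos: [0.3518, 0.2518, 0.0265]
eef_rot: [0.707, 0.707, -0.0, 0.0]
ft_force: [-0.7, 0.2, -0.3]
width: 0.0246
```

```bash
python3 go.py .6005 -.011 .15
```

```text
t 10.2 pos [0.3518 0.2518 0.0265] w 0.024552130763882216 yawx 90.0 shift [-0.2628  0.2486 -0.1235] roll for 90: 0.0
```

>>> {"api": "move_arm", "payload": {"series": [[0, 0, -0.015, 0], [0, 0, -0.05, 0], [0, 0, -0.09, 0], [-0.01, 0.008, -0.118, 0], [-0.033, 0.03, -0.123, 0], [-0.065, 0.06, -0.123, 0], [-0.098, 0.092, -0.123, 0], [-0.13, 0.124, -0.123, 0], [-0.163, 0.155, -0.123, 0], [-0.195, 0.186, -0.123, 0], [-0.225, 0.214, -0.123, 0], [-0.247, 0.235, -0.123, 0], [-0.26, 0.246, -0.123, 0], [-0.262, 0.249, -0.123, 0], [-0.262, 0.249, -0.123, 0], [-0.262, 0.249, -0.123, 0]]}}

```text
time: 11.8
ee_pos: [0.6001, -0.0082, 0.1498]
eef_rot: [0.706, 0.708, 0.0, -0.0]
ft_force: [-0.0, 0.5, -0.9]
width: 0.0245
```

```bash
python3 wr.py w4; python3 go.py .6010 -.0105 .033
python3 - <<'E'
from h import *
z=load("pics/w4.npz");X=cloud(z)
m=abs(X[:,:,2]-.080)<.007
n,l,st,_=cv2.connectedComponentsWithStats(m.astype(np.uint8))
for i in range(1,n):
    if st[i,4]>100:
        P=X[l==i];print(st[i],((P.min(0)+P.max(0))/2).round(4),np.ptp(P,axis=0).round(4))
E
```

```text
11.8 [ 0.60008802 -0.00824785  0.14976468] [ 0.49  0.41 -0.7   1.59  0.28  1.24 -0.26] cam [0.60107134 0.06271334 0.31319246]
t 11.85 pos [ 0.6001 -0.0084  0.1499] w 0.024473398478409264 yawx 90.14 shift [-0.0021  0.0009  0.1169] roll for 90: 0.0024
[ 242   90   38   39 1153] [0.6042 0.0667 0.0813] [0.0292 0.0286 0.011 ]
```

View pics/w4.png

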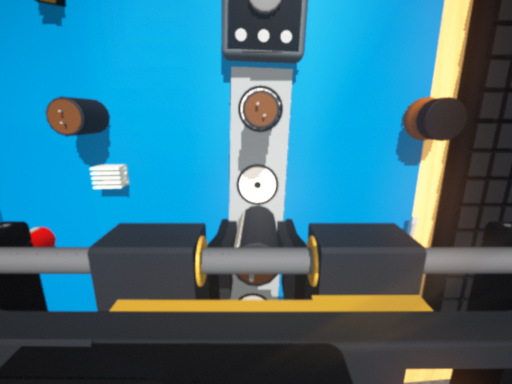

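Cap_c stands on its mark, at (261,108) in the picture, about 2 mm off centre. The next mark, at (257,184), is free for cap_a.

>>> {"api": "move_arm", "payload": {"series": [[-0.001, 0.001, 0.015, 0], [-0.002, 0.001, 0.045, 0], [-0.002, 0.001, 0.075, 0], [-0.002, 0.001, 0.097, 0], [-0.002, 0.001, 0.107, 0], [-0.002, 0.001, 0.112, 0], [-0.002, 0.001, 0.115, 0], [-0.002, 0.001, 0.117, 0], [-0.002, 0.001, 0.118, 0], [-0.002, 0.001, 0.118, 0]]}}

```text
time: 12.85
ee_pos: [0.6024, -0.0122, 0.0325]
eef_rot: [0.707, 0.707, 0.0, 0.001]
ft_force: [-0.1, -0.2, 3.3]
width: 0.0243
```

>>> {"api": "move_arm", "payload": {"series": [[0, 0, 0, 0], [0, 0, 0, 0], [0, 0, 0, 0], [0, 0, 0, 0], [0, 0, 0, 0], [0, 0, -0.02, 0], [0, 0, -0.06, 0], [0, 0, -0.1, 0], [0, 0, -0.118, 0], [0, 0, -0.118, 0]], "claw": 1}}

```text
time: 13.85
ee_pos: [0.6035, -0.012, 0.1528]
eef_rot: [0.707, 0.707, 0.002, 0.002]
ft_force: [-0.7, -0.2, -0.4]
width: 0.086
```

```bash
python3 go.py .427 .061 .14
```

```text
t 13.85 pos [ 0.6035 -0.012   0.1528] w 0.08604094793347337 yawx 90.0 shift [ 0.073  -0.1766  0.0119] roll for 90: -0.0001
```

>>> {"api": "move_arm", "payload": {"series": [[0.005, -0.01, 0, 0], [0.018, -0.04, 0, 0], [0.032, -0.075, 0.002, 0], [0.046, -0.11, 0.005, 0], [0.059, -0.142, 0.008, 0], [0.069, -0.165, 0.011, 0], [0.073, -0.176, 0.012, 0], [0.073, -0.177, 0.012, 0], [0.073, -0.177, 0.012, 0], [0.073, -0.177, 0.012, 0]]}}

```text
time: 14.85
ee_pos: [0.4257, 0.0604, 0.1376]
eef_rot: [0.707, 0.707, 0.0, -0.0]
ft_force: [0.2, 0.2, -0.1]
width: 0.0873
```

```bash
cat > seg.py <<'E'
import sys
from h import *
z=load(f"pics/{sys.argv[1]}.npz");X=cloud(z)
for h in sys.argv[2:]:
    m=abs(X[:,:,2]-float(h))<.007
    n,l,st,_=cv2.connectedComponentsWithStats(m.astype(np.uint8))
    for i in range(1,n):
        if st[i,4]>100:
            P=X[l==i];print(h,st[i],((P.min(0)+P.max(0))/2).round(4),np.ptp(P,axis=0).round(4))
E
python3 wr.py w5; python3 go.py .427 .061 .02;python3 seg.py w5 .048 .067 .08
```

```text
14.85 [0.42570352 0.06038405 0.13755116] [ 0.58  0.01 -0.82  2.02  0.01  1.11 -0.24] cam [0.42687001 0.13130074 0.30099301]
t 14.9 pos [0.4256 0.0605 0.1375] w 0.08667107094228066 yawx 89.95 shift [0.0004 0.0014 0.1175] roll for 90: -0.0009
.048 [429 171  30  33 324] [0.5971 0.0678 0.048 ] [0.018  0.0273 0.014 ]
.048 [ 240  174   38   39 1106] [0.4286 0.0611 0.048 ] [0.0341 0.0345 0.0137]
.067 [441 175  35  35 410] [0.5971 0.0677 0.067 ] [0.0177 0.028  0.0139]
.08 [ 452  178   43   37 1182] [0.6035 0.0671 0.08  ] [0.0302 0.0289 0.0139]
```

View pics/w5.png

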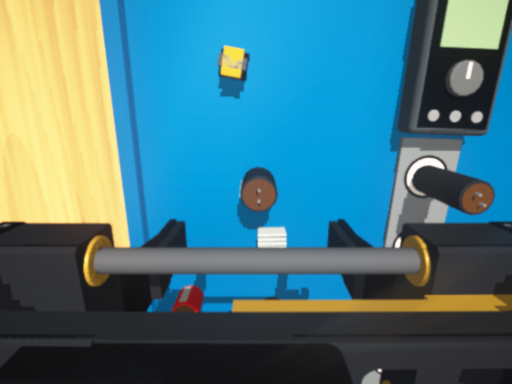

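Cap_d's top is at (258,193), centred between the jaws, with the white cube at (272,237) outside the finger width. I descend.

>>> {"api": "move_arm", "payload": {"series": [[0.0005, 0.002, 0.03, 0], [0.0005, 0.002, 0.07, 0], [0.0005, 0.002, 0.1, 0], [0.0005, 0.002, 0.114, 0], [0.0005, 0.002, 0.119, 0], [0.0005, 0.002, 0.119, 0]]}}

```text
time: 15.5
ee_pos: [0.4273, 0.0615, 0.0188]
eef_rot: [0.707, 0.707, 0.0, -0.0]
ft_force: [0.2, -0.6, -0.5]
width: 0.0871
```

>>> {"api": "move_arm", "payload": {"series": [[0, 0, 0, 0], [0, 0, 0, 0], [0, 0, 0, 0], [0, 0, 0, 0], [0, 0, 0, 0], [0, 0, 0, 0], [0, 0, 0, 0], [0, 0, 0, 0]], "claw": -1}}

```text
time: 16.3
ee_pos: [0.4268, 0.0613, 0.0185]
eef_rot: [0.707, 0.707, -0.0, 0.0]
ft_force: [-0.6, -0.4, 0.3]
width: 0.0342
```

```bash
python3 go.py .5985 -.0905 .15
```

```text
t 16.3 pos [0.4268 0.0613 0.0185] w 0.0341920545946928 yawx 90.0 shift [-0.1518  0.1717 -0.1315] roll for 90: 0.0
```

>>> {"api": "move_arm", "payload": {"series": [[0, 0, -0.015, 0], [0, 0, -0.05, 0], [0, 0, -0.09, 0], [-0.006, 0.007, -0.12, 0], [-0.022, 0.025, -0.131, 0], [-0.048, 0.054, -0.131, 0], [-0.077, 0.087, -0.131, 0], [-0.106, 0.12, -0.131, 0], [-0.132, 0.149, -0.131, 0], [-0.147, 0.166, -0.131, 0], [-0.152, 0.172, -0.131, 0], [-0.152, 0.172, -0.131, 0], [-0.152, 0.172, -0.131, 0]]}}

```text
time: 17.6
ee_pos: [0.5981, -0.0893, 0.1495]
eef_rot: [0.707, 0.708, -0.0, -0.0]
ft_force: [0.1, -0.3, 0.5]
width: 0.035
```

```bash
python3 wr.py w6; python3 go.py .5985 -.0905 .0245;python3 seg.py w6 .067 .08
```

```text
17.6 [ 0.5981389  -0.08929359  0.14952685] [ 0.61  0.42 -0.69  1.58  0.28  1.24 -0.12] cam [ 0.59927607 -0.01833485  0.31295634]
t 17.65 pos [ 0.5981 -0.0893  0.1497] w 0.03463880089980359 yawx 90.1 shift [-0.0012  0.0004  0.1252] roll for 90: 0.0018
.067 [244   0  39  23 204] [0.6038 0.0585 0.067 ] [0.0288 0.0133 0.0139]
.067 [247  93  31  32 723] [ 0.6037 -0.0136  0.0689] [0.0249 0.0246 0.0099]
.08 [244   0  40  18 508] [0.6041 0.0577 0.0784] [0.0284 0.0111 0.0109]
```

View pics/w6.png

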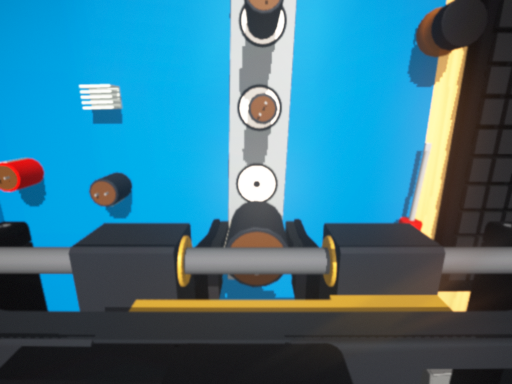

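Caps c and a stand on their marks; cap_a, at (263,108), is about 3 mm off centre. The mark at (257,184) is free for cap_d.

>>> {"api": "move_arm", "payload": {"series": [[-0.0005, 0.0005, 0.015, 0], [-0.001, 0.0005, 0.045, 0], [-0.001, 0.0005, 0.08, 0], [-0.001, 0.0005, 0.105, 0], [-0.001, 0.0005, 0.116, 0], [-0.001, 0.0005, 0.121, 0], [-0.001, 0.0005, 0.124, 0], [-0.001, 0.0005, 0.126, 0], [-0.001, 0.0005, 0.126, 0], [-0.001, 0.0005, 0.126, 0]]}}

```text
time: 18.65
ee_pos: [0.6001, -0.0917, 0.0246]
eef_rot: [0.707, 0.707, 0.001, 0.001]
ft_force: [-0.4, 0.3, 3.6]
width: 0.0345
```

>>> {"api": "move_arm", "payload": {"series": [[0, 0, 0, 0], [0, 0, 0, 0], [0, 0, 0, 0], [0, 0, 0, 0], [0, 0, 0, 0], [0, 0, -0.02, 0], [0, 0, -0.06, 0], [0, 0, -0.1, 0], [0, 0, -0.12, 0], [0, 0, -0.12, 0]], "claw": 1}}

```text
time: 19.65
ee_pos: [0.6011, -0.0917, 0.1471]
eef_rot: [0.707, 0.707, 0.001, 0.002]
ft_force: [-0.2, 0.6, 0.2]
width: 0.0867
```

```bash
python3 go.py .4425 -.096 .13
```

```text
t 19.65 pos [ 0.6011 -0.0917  0.1471] w 0.08668518796455348 yawx 90.0 shift [-0.0043 -0.1587  0.0162] roll for 90: -0.0
```

>>> {"api": "move_arm", "payload": {"series": [[0, -0.01, 0, 0], [-0.001, -0.035, 0, 0], [-0.002, -0.07, 0.003, 0], [-0.003, -0.105, 0.007, 0], [-0.004, -0.135, 0.012, 0], [-0.004, -0.153, 0.015, 0], [-0.004, -0.159, 0.016, 0], [-0.004, -0.159, 0.016, 0], [-0.004, -0.159, 0.016, 0], [-0.004, -0.159, 0.016, 0]]}}

```text
time: 20.65
ee_pos: [0.4411, -0.0955, 0.1275]
eef_rot: [0.707, 0.707, 0.0, -0.0]
ft_force: [0.6, -0.3, 0.3]
width: 0.0871
```

```bash
python3 wr.py w7; python3 go.py .4425 -.096 .01;python3 seg.py w7 .035 .052
```

```text
20.65 [ 0.44109326 -0.0954617   0.12751411] [ 0.83  0.08 -0.74  1.99  0.06  1.09  0.07] cam [ 0.44213773 -0.02454028  0.29095622]
t 20.7 pos [ 0.441  -0.0954  0.1275] w 0.08699821449647083 yawx 90.03 shift [-0.0007  0.0015  0.1175] roll for 90: 0.0006
.035 [437   0  33  20 309] [0.5988 0.0588 0.035 ] [0.0212 0.0139 0.014 ]
.035 [425  87  22  30 275] [ 0.5962 -0.0135  0.035 ] [0.0119 0.0238 0.0139]
.035 [137 158  35  34 884] [ 0.3482 -0.0779  0.035 ] [0.0295 0.0298 0.0139]
.035 [405 171  32  37 307] [ 0.5944 -0.0909  0.035 ] [0.0227 0.0324 0.0137]
.035 [244 176  32  33 797] [ 0.445 -0.095  0.035] [0.0289 0.0307 0.014 ]
.052 [452   0  34  13 246] [0.5999 0.0555 0.052 ] [0.0195 0.0084 0.0139]
.052 [437  84  26  33 340] [ 0.596  -0.0133  0.052 ] [0.0117 0.024  0.014 ]
.052 [ 414  174   47   42 1421] [ 0.6003 -0.0918  0.0519] [0.035  0.0353 0.0137]
```

View pics/w7.png

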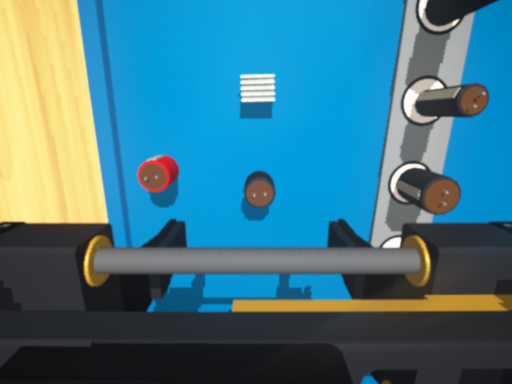

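Cap_b, the dark short can, is at (259,190) between the jaws. The red look-alike at (158,174) has about 20 mm clearance. Cap_d stands on mark 3.

>>> {"api": "move_arm", "payload": {"series": [[0, 0.002, 0.03, 0], [0, 0.002, 0.07, 0], [0, 0.002, 0.1, 0], [0, 0.002, 0.114, 0], [0, 0.002, 0.118, 0], [0, 0.002, 0.118, 0]]}}

```text
time: 21.3
ee_pos: [0.4429, -0.0955, 0.01]
eef_rot: [0.707, 0.707, 0.0, 0.0]
ft_force: [-0.0, 0.4, 0.8]
width: 0.0869
```

>>> {"api": "move_arm", "payload": {"series": [[0, 0, 0, 0], [0, 0, 0, 0], [0, 0, 0, 0], [0, 0, 0, 0], [0, 0, 0, 0], [0, 0, 0, 0], [0, 0, 0, 0], [0, 0, 0, 0]], "claw": -1}}

```text
time: 22.1
ee_pos: [0.4423, -0.0957, 0.0095]
eef_rot: [0.707, 0.707, -0.0, 0.0]
ft_force: [-0.0, 0.3, -0.5]
width: 0.031
```

```bash
python3 go.py .5960 -.171 .14
```

```text
t 22.1 pos [ 0.4423 -0.0957  0.0095] w 0.030999302026780577 yawx 90.0 shift [-0.0753  0.1537 -0.1305] roll for 90: -0.0
```

>>> {"api": "move_arm", "payload": {"series": [[0, 0, -0.015, 0], [0, 0, -0.05, 0], [0, 0, -0.09, 0], [-0.004, 0.008, -0.12, 0], [-0.014, 0.028, -0.13, 0], [-0.029, 0.06, -0.13, 0], [-0.046, 0.095, -0.13, 0], [-0.062, 0.127, -0.13, 0], [-0.072, 0.148, -0.13, 0], [-0.075, 0.154, -0.13, 0], [-0.075, 0.154, -0.13, 0], [-0.075, 0.154, -0.13, 0]]}}

```text
time: 23.3
ee_pos: [0.5955, -0.1699, 0.1395]
eef_rot: [0.707, 0.707, -0.0, -0.0]
ft_force: [0.5, -0.1, 0.4]
width: 0.0295
```

```bash
python3 wr.py w8; python3 go.py .5965 -.171 .0155;python3 seg.py w8 .054 .067
```

```text
23.3 [ 0.59554928 -0.16987447  0.13950393] [ 0.72  0.46 -0.67  1.55  0.3   1.23 -0.  ] cam [ 0.59673713 -0.09892075  0.30290897]
t 23.35 pos [ 0.5955 -0.17    0.1397] w 0.0296613317944468 yawx 90.04 shift [-0.001   0.0011  0.1242] roll for 90: 0.0008
.054 [251   3  31  17 177] [ 0.6037 -0.0211  0.054 ] [0.0229 0.0093 0.0138]
.054 [ 241   84   42   44 1398] [ 0.6007 -0.0919  0.0555] [0.0344 0.0344 0.0104]
.054 [225 275  57  25 612] [ 0.5931 -0.2684  0.0483] [0.0577 0.0286 0.0026]
.054 [436 369  13  15 143] [ 0.8007 -0.377   0.054 ] [0.0055 0.0341 0.0138]
.067 [251   0  32  15 342] [ 0.6038 -0.0219  0.0654] [0.0225 0.0078 0.0109]
```

View pics/w8.png

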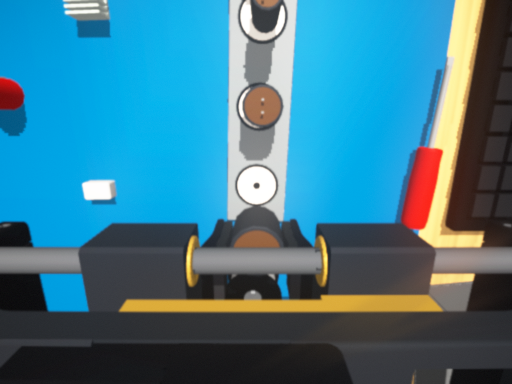

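The last mark, at (257,185), is free. The reel edge is well clear of the hand, so I place cap_b.

>>> {"api": "move_arm", "payload": {"series": [[-0.0005, 0.001, 0.015, 0], [-0.001, 0.001, 0.045, 0], [-0.001, 0.001, 0.08, 0], [-0.001, 0.001, 0.105, 0], [-0.001, 0.001, 0.116, 0], [-0.001, 0.001, 0.121, 0], [-0.001, 0.001, 0.124, 0], [-0.001, 0.001, 0.125, 0], [-0.001, 0.001, 0.125, 0], [-0.001, 0.001, 0.125, 0]]}}

```text
time: 24.35
ee_pos: [0.598, -0.1718, 0.0158]
eef_rot: [0.707, 0.707, 0.0, 0.001]
ft_force: [-1.5, 0.5, 4.9]
width: 0.0292
```

>>> {"api": "move_arm", "payload": {"series": [[0, 0, 0, 0], [0, 0, 0, 0], [0, 0, 0, 0], [0, 0, 0, 0], [0, 0, 0, 0], [0, 0, -0.02, 0], [0, 0, -0.06, 0], [0, 0, -0.1, 0], [0, 0, -0.14, 0], [0, 0, -0.16, 0], [-0.01, -0.01, -0.16, 0], [-0.04, -0.03, -0.16, 0], [-0.08, -0.06, -0.16, 0], [-0.12, -0.09, -0.16, 0], [-0.16, -0.12, -0.16, 0], [-0.19, -0.14, -0.16, 0], [-0.2, -0.15, -0.16, 0], [-0.2, -0.15, -0.16, 0], [-0.2, -0.15, -0.16, 0]], "claw": 1}}

```text
time: 26.25
ee_pos: [0.4478, -0.3705, 0.1741]
eef_rot: [0.707, 0.707, 0.0, -0.0]
ft_force: [0.2, 0.2, -0.7]
width: 0.087
```

```bash
python3 - <<'E'
from bench import read_state, imaging
from h import *
print(read_state()["time"],read_state()["ee_pos"])
for n in("top","scene"):
    p,d=imaging.camera(n);c=imaging.get_calibration(n)
    np.savez(f"pics/{n}9.npz",p=p,d=d,K=c["camera_matrix"],k1=c["k1"],R=c["R"],t=c["t"])
    cv2.imwrite(f"pics/{n}9.png",cv2.resize(p[:,:,::-1],(800,600)))
E
python3 seg.py top9 .08 .067 .054 .041
```

```text
26.25 [ 0.44777342 -0.37049321  0.17412443]
.08 [207 130  15  16 184] [0.6    0.0665 0.0799] [0.0298 0.0278 0.0133]
.067 [249 133  12  13 124] [ 0.5989 -0.0132  0.0669] [0.0242 0.022  0.0139]
.054 [376   0  91  53 622] [ 0.8501 -0.379   0.054 ] [0.1239 0.1894 0.014 ]
.054 [285 133  17  18 230] [ 0.5958 -0.0912  0.0541] [0.0344 0.0331 0.0117]
.054 [371 137  21  17 109] [ 0.5857 -0.2727  0.0499] [0.0335 0.0418 0.0059]
.041 [379   0  53   5 136] [ 0.9124 -0.3549  0.041 ] [0.0125 0.1225 0.0138]
.041 [450   0  14  42 138] [ 0.8679 -0.4663  0.041 ] [0.1018 0.0129 0.0139]
.041 [374   2  91  53 339] [ 0.8482 -0.3801  0.041 ] [0.1194 0.1908 0.0139]
.041 [208  54  20  18 275] [0.7732 0.0596 0.0394] [0.0392 0.0397 0.0107]
.041 [370 130  30  29 555] [ 0.5885 -0.2806  0.0444] [0.0594 0.0619 0.0072]
.041 [160 135  16  16 172] [0.6028 0.1637 0.0388] [0.0313 0.0312 0.0094]
.041 [323 136  15  15 163] [ 0.5948 -0.1687  0.0405] [0.0288 0.0287 0.012 ]
.041 [284 260  15  15 148] [ 0.3457 -0.0791  0.0388] [0.0275 0.0279 0.0095]
```

View pics/top9.png

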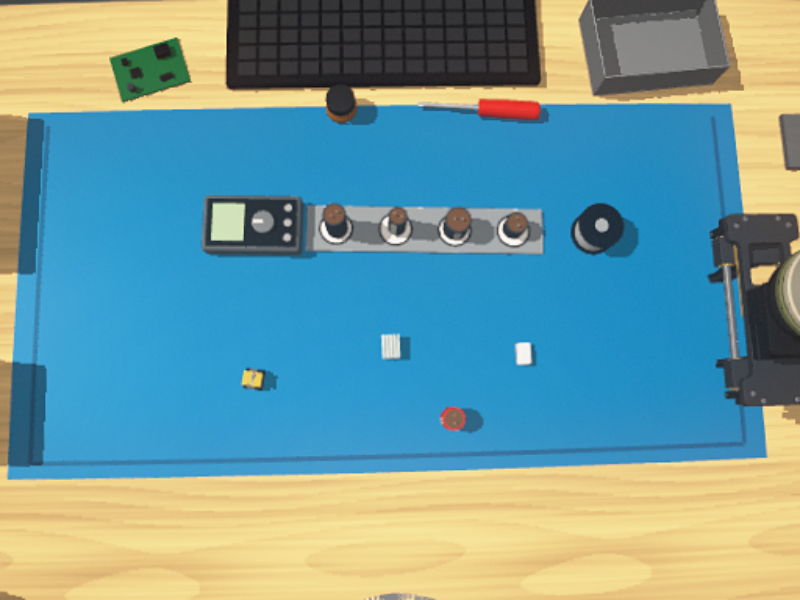

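View pics/scene9.png

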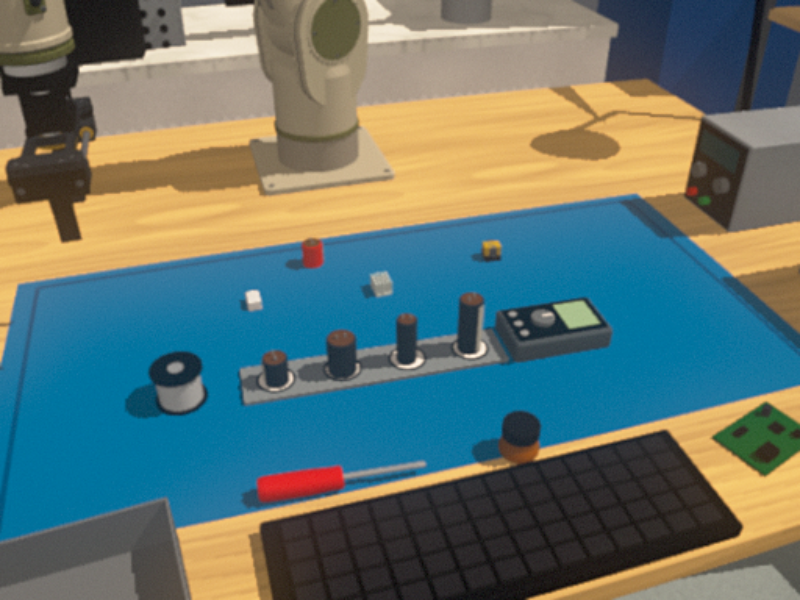

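Top view: the four cans stand on the marks at (335,225), (397,225), (457,225) and (515,228), with height falling away from the meter. In the same camera each top is within 3 mm of its mark centre. The scene view shows all four upright, and the red can has not moved. I hand the job in.

```bash
python3 -c "
from bench import r
print(r.close_job())"
```

```text
the job is handed in; nothing more can be done
None
```

All four capacitors are on their marks, pins up, in height order from the meter: 74, 61, 48 and 35 mm. I handed the job in at about 26 s of the 104 s allowed.

- **Position:** in the last top picture each can's top was within about 3 mm of its mark's centre, against the 12 mm limit.
- **Upright and clear:** the scene picture showed all four standing upright. The hand was well away from everything, and the red look-alike had not moved.
- **Forces:** the highest reading at the end of a move was about 12 N at the wrist, when I set down the tallest can.
- **Disagreement:** the top and wrist cameras differed by 3–4 mm in x, about what the 2 mm calibration error of each allows. I aimed halfway between them. The differences from the marks measured within one camera were small in both.

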